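# Catch the bag toggles off the chute

## Task

First move the mallet out of the way of the chute: lay it lengthwise along the middle of the blue tool pad and let go. Then push the catch tray against the orange trip flap under the chute, so that the gate drops, and hold it there until all three wooden toggles have slid off into the tray; no toggle may land outside it, and the gripper itself must stay off the chute, the flap and the toggles. Draw back so that the gate springs shut, set the loaded tray down gently on the middle of the tan leather mat and let go, without knocking the dye bottle or the wax jar.

Things in the scene. Friction and masses are not known exactly. Their poses are not given: they have to be found in the camera images.
- chute: Fixed aluminium chute on green legs. Origin on the bench below the middle of its lip; x points up-slope (horizontal), pieces pour towards -x; y is across. Floor slopes 30 degrees, 250 mm long, 48 mm wide between 38 mm walls, lip 180 mm above the bench. Legs begin at x = +80 mm; under the lip hang only the orange gate and flap. The bay in front (x -180 to +50 mm) is free once the mallet is gone.
- chute_lip (a point): Middle of the chute's lip edge (floor level of the chute's low end), 180 mm above the bench.
- trip (a joint): Angle (rad) of the orange rocker carrying gate sill and trip flap: 0 = shut (sill 15 mm above the chute floor at the lip), 0.55 = end stop. From about 0.30 the sill is below the floor and the toggles slide off by themselves within about 2 s. Spring-returned: pushing the flap towards chute +x takes about 3 N to start, 8 N at 0.4 rad.
- trip_pad (a point): Centre of the orange flap's face that looks to chute -x. Shut: chute x = +10 mm, 50 mm above the bench; flap 64 mm wide, 55 mm tall, lower edge 36 mm above the bench. Press it with the tray's front wall, tray centred on the chute (y = 0); with that wall's outer face at chute x = +50 mm the rocker stands near 0.38 rad, gate open.
- tray: Brown leather-covered rigid catch tray, green lining, 160 x 130 mm (x, y) outside, walls 4 mm, floor 5 mm; front (+x) and side walls 50 mm high, back wall (-x) 80 mm. Origin at the centre of its underside, z up. Tan handle bar, 22 mm wide (y), z 58 to 78 mm, sticks out behind from x = -80 to -146 mm; grasp it from above at x = -115 mm. About 350 g.
- mallet: Rawhide mallet lying flat, 205 mm long. Origin under its handle axis, on its underside; x runs along the handle to the head. Cream head: cylinder 46 mm diameter, 90 mm long along y, at x = +70 mm. Wooden handle 24 mm diameter, axis 23 mm up, x -90 to +47 mm; 46 mm pommel at x -112 to -90 mm. About 300 g, balance near x = +30 mm.
- mallet_grip (a point): Point on the mallet's handle axis at x = +15 mm from its origin, 23 mm above its underside: a good place to grasp from above, fingers closing across the handle.
- toolpad: Fixed blue fabric tool pad, 120 x 270 mm (x, y), 4 mm thick; origin at the centre of its underside, its long side along its y axis. The mallet lies on it with the handle along its y (either way round).
- mat: Fixed tan leather mat, 220 x 220 mm, 4 mm thick; origin at the centre of its underside. The loaded tray ends standing on its middle, any yaw.
- toggle0: Turned wooden bag toggle: a stubby rod with round ends, 64 mm long (along x), 34 mm diameter, with a leather band, about 40 g; origin at its centre. Starts lowest on the chute, end-on against the gate.
- toggle1: Same kind and size of toggle; starts in the middle of the row on the chute.
- toggle2: Same kind and size of toggle; starts highest on the chute.
- dye: Bystander: amber dye bottle, 52 mm diameter, 130 mm tall, origin under its centre. Leave alone.
- wax: Bystander: white wax jar, 68 mm diameter, 60 mm tall, origin under its centre. Leave alone.
Things that resemble listed ones, but are neither listed nor needed, are in the scene too. Leave any red look-alike of the toggle2 alone.

How it is judged (in metres and radians):
On the way, in this order (a step that is already met when the one before it is completed fails the run):
1. the mallet lies at rest along the blue tool pad, let go (x of mallet in the frame of toolpad between -0.05 and 0.05 m and y of mallet in the frame of toolpad between -0.07 and 0.07 m and z of mallet in the frame of toolpad below 0.012 m and angle between mallet's own z axis and vertical below 0.2 rad and angle between the x axis of mallet and the y axis of toolpad, either way round below 0.35 rad and linear speed of mallet below 0.03 m/s and contact force between the fingers and mallet below 0.2 N), for 0.2 s.
2. the tray holds the trip flap in, gate open, and all three toggles are in the tray (x of toggle0 in the frame of tray between -0.078 and 0.078 m and y of toggle0 in the frame of tray between -0.063 and 0.063 m and z of toggle0 in the frame of tray between 0 and 0.085 m and x of toggle1 in the frame of tray between -0.078 and 0.078 m and y of toggle1 in the frame of tray between -0.063 and 0.063 m and z of toggle1 in the frame of tray between 0 and 0.085 m and x of toggle2 in the frame of tray between -0.078 and 0.078 m and y of toggle2 in the frame of tray between -0.063 and 0.063 m and z of toggle2 in the frame of tray between 0 and 0.085 m and value of joint trip above 0.25 rad and contact force between tray and chute above 0.5 N), for 0.2 s.
3. the gate is shut again and the loaded tray stands on the middle of the mat (x of toggle0 in the frame of tray between -0.078 and 0.078 m and y of toggle0 in the frame of tray between -0.063 and 0.063 m and z of toggle0 in the frame of tray between 0 and 0.085 m and x of toggle1 in the frame of tray between -0.078 and 0.078 m and y of toggle1 in the frame of tray between -0.063 and 0.063 m and z of toggle1 in the frame of tray between 0 and 0.085 m and x of toggle2 in the frame of tray between -0.078 and 0.078 m and y of toggle2 in the frame of tray between -0.063 and 0.063 m and z of toggle2 in the frame of tray between 0 and 0.085 m and x of tray in the frame of mat between -0.05 and 0.05 m and y of tray in the frame of mat between -0.05 and 0.05 m and z of tray in the frame of mat below 0.01 m and angle between tray's own z axis and vertical below 0.08 rad and linear speed of tray below 0.02 m/s and value of joint trip below 0.06 rad), for 0.2 s.
At the end, for the whole second after the job is handed in: All three toggles in the tray; tray upright at rest on the mat, centre within 50 mm of the mat's along each mat axis; mallet flat at rest on the tool pad, handle within 20 degrees of its long axis, origin within 50 mm across and 70 mm along of its centre; gate shut (trip under 0.06 rad) (all of step 3 and x of mallet in the frame of toolpad between -0.05 and 0.05 m and y of mallet in the frame of toolpad between -0.07 and 0.07 m and z of mallet in the frame of toolpad below 0.012 m and angle between mallet's own z axis and vertical below 0.2 rad and angle between the x axis of mallet and the y axis of toolpad, either way round below 0.35 rad and linear speed of mallet below 0.03 m/s); the robot touches nothing.
It fails at once if a toggle comes down outside the tray ((height (world z) of toggle0 below 0.045 m and not (x of toggle0 in the frame of tray between -0.085 and 0.085 m and y of toggle0 in the frame of tray between -0.07 and 0.07 m)) or (height (world z) of toggle1 below 0.045 m and not (x of toggle1 in the frame of tray between -0.085 and 0.085 m and y of toggle1 in the frame of tray between -0.07 and 0.07 m)) or (height (world z) of toggle2 below 0.045 m and not (x of toggle2 in the frame of tray between -0.085 and 0.085 m and y of toggle2 in the frame of tray between -0.07 and 0.07 m))).
It fails at once if the gripper handles a toggle (contact force between the fingers and toggle0 above 1 N or contact force between the fingers and toggle1 above 1 N or contact force between the fingers and toggle2 above 1 N).
It fails at once if the gripper itself touches the chute, gate or flap with force (contact force between the fingers and chute above 1 N).
It fails at once if the tray is set down or knocked hard on the mat (contact force between tray and mat above 60 N).
It fails at once if the dye bottle or the wax jar is knocked (moved over 30 mm) (distance of any of dye, wax from where it was at the start of the episode above 0.03 m).
It also fails if it takes over 67 s, if anything falls off the work surface, if the arm or the gripper's body presses on something with over 40 N, if the wrist force passes 120 N, or if a joint passes its speed limit or range.

## Robot

A 6-joint arm with a two-finger parallel gripper is mounted at the origin on the work surface. World frame = base frame: x ahead of the robot, y to its left, z up, the work surface at z = 0. Lengths are in m, angles in degrees, forces in N, time in s.
With the tool pointing down it reaches from about 0.375 to 0.9 m from the base axis. Payload 3.1 kg.
Tool frame: the origin (TCP) lies on the centre line of the jaws, within the pads' length; the fingertips stand 17 mm ahead of it and the grasp point (between the pads) lies 2 mm behind it; z points along the fingers, y is the line along which they close (so a half turn about z gives the same grasp; the last joint's range is limited). The gripper opens to 87 mm and grips with 3 to 60 N. Pads are 19 mm wide; open, the fingers measure 117 mm over their backs; the gripper's body (75 mm by 190 mm) begins 51 mm behind the grasp point.
Start: joints at [60.648, 30.224, 82.088, -0, 67.689, -10.227], TCP at [0.205, 0.59, 0.24] pointing down, gripper open.
Joint ranges: [-176.69, 176.69], [-43.24, 126.21], [12.49, 139.97], [-82, 262], [0, 151.66], [-163.58, 163.58]. Speed limits (degrees/s): [159.86, 159.86, 180, 180, 180, 180].

## Interface

Orientations are given as a 3x3 rotation matrix whose columns are the frame's x, y, z axes.
In Python, from rig import bot, imaging, finder gives the robot as it stands. The module is installed in compiled form; this text tells all that it offers.
- The arm moves only by the tool play_rows, never from a script. Its argument "motion" is a list that holds one entry, the list of rows, each a list of 6 numbers: the shift along the tool's x, y, z in parts of the range, where 1.0 means 0.8 m, then the turn, a rotation vector about the tool's x, y, z in parts of the range, where 1.0 means 120 degrees. In form: [[[dx, dy, dz, wx, wy, wz], ...]]. A call has 1 to 8 rows; each row is the pose to reach, as a shift and turn from the pose commanded when the call began, along the tool's axes at that moment; what a row does not reach only later rows make up. A row lasts 1/12 s, in which the tool goes at most 41.7 mm and 7.16 degrees, less where a joint would pass 70% of its speed; a pose out of reach is approached as far as the arm can. A call with a gripper value outside its range is refused whole. "fingers" is the finger opening in m, from 0 to 0.087, set as the call begins (left out, the last holds). The fingers move at their own pace and stop on an object; the grip force is fixed at half the most. Time passes only in rows, so rows that repeat a pose let the fingers close. It gives the time, the measured TCP pose, the force, the opening and the grip force at its end, in the units of the state.
- bot.read_state(): the state, without advancing time (a new reading comes with each control period).
- imaging.capture(name): name is "scene" or "side" or "wrist"; returns a dict with "frame" (480x640x3 uint8, red, green, blue), "camera_matrix" (3x3 intrinsics, pixels), "R" (3x3) and "t" (3): a world point X has camera coordinates R X + t. Camera axes: x right, y down, z forward; pixel columns grow to the right and rows downward; lengths in m; the calibration is good to about 2 mm. A picture is of the moment at which its call begins. There is no depth.
- bot.hand_in(): hands the job in; it is judged then, once.
Trained networks look in the newest picture that a camera, given by its name, has taken for a name from the list of things; names that differ only in an ending like _2 or _b are one class to them, and where a whole thing is asked for, a point or a joint stands for the part that bears it (a point fixed in the world has none). Each returns a list of dicts, best first, with "confidence" (0 to 1); they miss things now and then, are a little off and sometimes report something else, mostly with a low value. They report only what shows in the picture. A call takes as long as a camera call. They do not tell look-alikes from the thing itself.
- finder.recognise(camera, name): "at" ([x, y, z] in m, in world coordinates, good to about 4 mm: the middle of the surface that is visible of it).
- finder.outline_of(camera, name): "pixels" (480x640 bool, what is visible of it).
The state is a dict: "time_s": time; "joint_positions": joint angles; "qvel": joint speeds; "tau": joint torques, N m; "position": TCP position; "tcp_rot": TCP orientation; "force": force on the tool from outside, world axes, zero at the start; "moment": the same for the moment, N m; "opening": opening from 0.0 (shut) to 1.0 (fully open); "grasp_force": force on a finger pad.
Only numpy, scipy, OpenCV 4.12 (cv2) and the standard library are available. Lean on these libraries where they do the work, as an engineer would, in place of code of your own. Each camera call takes 0.05 s, during which the arm holds its last target. There are 200 camera calls.

## Working session

There is one attempt and no reset: what is moved stays moved. The work goes in short steps, Python scripts to look and compute and a tool call to move; the robot and the scene stay as the last step left them, time stands still between calls to the robot, and variables do not carry over. Pictures are saved under pics/ and viewed, at most 10 in all, crops included, and the job is handed in when it is done.

Besides the shell and the picture viewer there is one more tool, called after "Request:" as name(argument=value, ...) on one line, values as JSON. play_rows: Moves the arm, as the interface text tells. Its arguments: {"type":"object","properties":{"motion":{"type":"array"},"fingers":{"type":"number"}},"required":["motion"]}

```bash
mkdir -p pics
python3 - <<'E'
from rig import bot, imaging, finder
import cv2,numpy as np
s=bot.read_state();print(s['time_s'],s['position'],np.round(s['tcp_rot'],3).tolist())
ims=[]
for c in ['scene','side']:
    d=imaging.capture(c);ims.append(d);cv2.imwrite(f'pics/{c}0.png',d['frame'][:,:,::-1])
    print(c,np.round(d['camera_matrix'],1).tolist(),np.round(d['R'],3).tolist(),np.round(d['t'],3).tolist())
    for n in ['chute','trip','trip_pad','tray','mallet','mallet_grip','toolpad','mat','toggle0','toggle2','dye','wax','chute_lip']:
        try:
            r=finder.recognise(c,n);print(n,[(round(a['confidence'],2),np.round(a['at'],3).tolist()) for a in r])
        except Exception as e: print(n,e)
E
```

```text
0.0 [0.20438795 0.58988179 0.23856082] [[-0.945, 0.328, -0.001], [0.328, 0.945, -0.002], [0.0, -0.002, -1.0]]
scene [[518.8, 0.0, 310.6], [0.0, 518.8, 231.3], [0.0, 0.0, 1.0]] [[0.635, 0.773, -0.005], [0.586, -0.485, -0.649], [-0.504, 0.409, -0.761]] [-0.317, -0.269, 1.703]
chute [(0.97, [0.688, -0.31, 0.163])]
trip [(0.72, [0.662, -0.178, 0.075])]
trip_pad [(0.64, [0.665, -0.18, 0.075])]
tray [(0.79, [0.404, 0.105, 0.02])]
mallet [(0.8, [0.651, -0.019, 0.035]), (0.73, [0.404, 0.106, 0.021])]
mallet_grip [(0.84, [0.653, -0.025, 0.035])]
toolpad [(0.74, [0.685, -0.311, 0.165]), (0.63, [0.42, -0.342, 0.001]), (0.25, [0.66, -0.176, 0.073])]
mat [(0.61, [0.534, 0.404, 0.006])]
toggle0 [(0.93, [0.585, -0.602, 0.03]), (0.77, [0.667, -0.296, 0.292]), (0.67, [0.81, -0.141, 0.031]), (0.6, [0.634, -0.466, 0.024]), (0.56, [0.659, -0.241, 0.261]), (0.55, [0.737, 0.289, 0.072]), (0.53, [0.647, -0.182, 0.226]), (0.17, [0.684, -0.31, 0.159])]
toggle2 [(0.93, [0.585, -0.602, 0.03]), (0.77, [0.667, -0.296, 0.292]), (0.67, [0.81, -0.141, 0.031]), (0.6, [0.634, -0.466, 0.024]), (0.56, [0.659, -0.241, 0
[... 845 characters left out ...]
88, [0.437, -0.27, 0.008])]
mat [(0.67, [0.53, 0.414, 0.004])]
toggle0 [(0.76, [0.646, -0.169, 0.223]), (0.67, [0.653, -0.224, 0.249]), (0.66, [0.664, -0.284, 0.286]), (0.61, [0.811, -0.259, 0.031]), (0.59, [0.804, -0.128, 0.029]), (0.42, [0.588, -0.593, 0.028]), (0.37, [0.619, -0.454, 0.028]), (0.32, [0.72, 0.322, 0.085])]
toggle2 [(0.76, [0.646, -0.169, 0.223]), (0.67, [0.653, -0.224, 0.249]), (0.66, [0.664, -0.284, 0.286]), (0.61, [0.811, -0.259, 0.031]), (0.59, [0.804, -0.128, 0.029]), (0.42, [0.588, -0.593, 0.028]), (0.37, [0.619, -0.454, 0.028]), (0.32, [0.72, 0.322, 0.085])]
dye [(0.72, [0.722, 0.32, 0.087])]
wax [(0.64, [0.732, 0.219, 0.06])]
chute_lip [(0.88, [0.672, -0.267, 0.19])]
```

View pics/scene0.png

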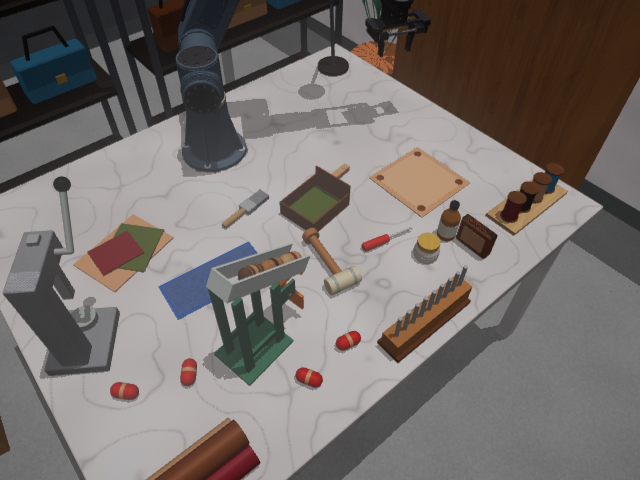

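View pics/side0.png

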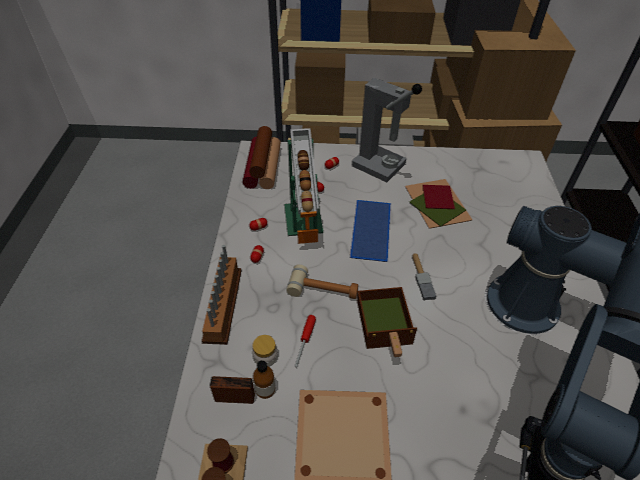

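Scene view: the mallet is at (330,262), the tray at (315,200) with its handle up-right, the blue pad at (212,280), the mat at (420,180), and the chute at (258,310) holding three wooden toggles. Four red look-alikes lie on the bench at scene pixels (125,391), (189,372), (309,377) and (348,340). The toggles meant are the three wooden ones in the chute. In the side view they run from (304,158) to (308,205), and the dye and wax are at (263,378) and (264,348).

Next I'll fit poses by matching silhouettes in both views.

```bash
cat > fit.py <<'E'
import numpy as np,cv2
from scipy.optimize import minimize
def box(x0,x1,y0,y1,z0,z1): return np.array([[x,y,z] for x in(x0,x1) for y in(y0,y1) for z in(z0,z1)],float)
A=np.linspace(0,2*np.pi,24,endpoint=False)
def cyl(axis,c,r,a0,a1,h):
    o=[]
    for a in(a0,a1):
        for t in A:
            u,v=r*np.cos(t),r*np.sin(t)
            o.append([a,c+u,h+v] if axis=='x' else ([c+u,a,h+v]))
    return np.array(o)
M={'tray':[box(-.08,-.076,-.065,.065,0,.08),box(.076,.08,-.065,.065,0,.05),box(-.08,.08,-.065,-.061,0,.05),box(-.08,.08,.061,.065,0,.05),box(-.08,.08,-.065,.065,0,.005),box(-.146,-.08,-.011,.011,.058,.078)],
'mallet':[cyl('y',.07,.023,-.045,.045,.023),cyl('x',0,.012,-.09,.047,.023),cyl('x',0,.023,-.112,-.09,.023)],
'toolpad':[box(-.06,.06,-.135,.135,0,.004)],'mat':[box(-.11,.11,-.11,.11,0,.004)]}
def proj(d,P):
    q=(np.asarray(P)@d['R'].T+d['t'])@d['camera_matrix'].T
    return q[:,:2]/q[:,2:]
def place(P,p,z=0):
    c,s=np.cos(p[2]),np.sin(p[2]);return P@np.array([[c,-s,0],[s,c,0],[0,0,1]]).T+[p[0],p[1],z]
S=4
def sil(d,name,p,z=0):
    m=np.zeros((480*S,640*S),np.uint8)
    for P in M[name]:
        h=cv2.convexHull(((proj(d,place(P,p,z))+.5)*S).astype(np.float32));cv2.fillConvexPoly(m,h.round().astype(np.int32),1)
    return cv2.resize(m.astype(np.float32),(640,480),interpolation=cv2.INTER_AREA)
def fit(name,views,p0,z=0):
    def cost(p):
        c=0
        for d,m in views:
            s=sil(d,name,p,z);c+=1-np.minimum(s,m).sum()/np.maximum(s,m).sum()
        return c/len(views)
    best=None
    r=minimize(cost,p0,method='Nelder-Mead',options=dict(initial_simplex=np.array([p0]+[np.array(p0)+e for e in ([.02,0,0],[0,.02,0],[0,0,.15])]),xatol=3e-4,fatol=1e-5))
    return r.x,r.fun
def pick(outs,d,p,z=.02):
    "outline whose pixel centre lies nearest to a world guess"
    c=proj(d,[[p[0],p[1],z]])[0];b=None
    for o in outs:
        ys,xs=np.nonzero(o['pixels'])
        if len(xs)==0: continue
        e=np.hypot(xs.mean()-c[0],ys.mean()-c[1])
        if b is None or e<b[0]: b=(e,o)
    return b
def tri(ds,px):
    P=[d['camera_matrix']@np.c_[d['R'],d['t']] for d in ds]
    X=cv2.triangulatePoints(P[0],P[1],np.array(px[0],float).reshape(2,1),np.array(px[1],float).reshape(2,1));return (X[:3]/X[3]).ravel()
E
python3 - <<'E'
from rig import bot, imaging, finder
from fit import *
d={c:imaging.capture(c) for c in['scene','side']}
G={'tray':(.41,.1,-1.45),'mallet':(.6,-.0,-.2),'toolpad':(.43,-.29,0.1),'mat':(.53,.41,0)}
for n,g in G.items():
    v=[];
    for c in d:
        b=pick(finder.outline_of(c,n),d[c],g)
        if b: v.append((d[c],b[1]['pixels'].astype(np.float32)));print(n,c,round(b[0],1),int(b[1]['pixels'].sum()))
    best=min((fit(n,v,np.array([g[0],g[1],g[2]+a])) for a in (-.3,0,.3)),key=lambda r:r[1])
    print(n,'both',best)
    for k in v: print('   single',fit(n,[k],best[0]))
# toggles
for n in ['toggle0','trip','chute']:
    for c in d:
        for o in finder.outline_of(c,n):
            ys,xs=np.nonzero(o['pixels'])
            if len(xs): print(n,c,round(o['confidence'],2),len(xs),xs.mean().round(1),ys.mean().round(1),cv2.boxPoints(cv2.minAreaRect(np.c_[xs,ys].astype(np.float32))).round().astype(int).tolist())
ims=[]
for c,(x,y,w,h) in {'scene':(190,210,130,180),'side':(255,110,130,180)}.items():
    ims.append(cv2.resize(d[c]['frame'][y:y+h,x:x+w],None,fx=3,fy=3,interpolation=cv2.INTER_CUBIC))
cv2.imwrite('pics/chute.png',np.hstack(ims)[:,:,::-1])
E
```

```text
tray scene 1.7 2952
tray side 3.6 2962
tray both (array([ 0.41528514,  0.08425291, -1.41105287]), np.float64(0.04408201575279236))
   single (array([ 0.41404497,  0.08452504, -1.40361558]), np.float64(0.04859447479248047))
   single (array([ 0.41673072,  0.08522152, -1.4190098 ]), np.float64(0.03225874900817871))
mallet scene 8.6 1222
mallet side 9.3 963
mallet both (array([ 0.60142168, -0.02093962, -0.1776846 ]), np.float64(0.10577470064163208))
   single (array([ 0.59963491, -0.02069071, -0.17951224]), np.float64(0.07415080070495605))
   single (array([ 0.60323997, -0.021536  , -0.17735636]), np.float64(0.11419159173965454))
toolpad scene 13.2 2310
toolpad side 9.5 2071
toolpad both (array([ 0.4405958 , -0.2798535 , -0.09585755]), np.float64(0.24266713857650757))
   single (array([ 0.43683321, -0.27842171, -0.06521854]), np.float64(0.41964977979660034))
   single (array([ 0.44234588, -0.27915445, -0.08323739]), np.float64(0.04396241903305054))
mat scene 5.8 3648
mat side 4.8 8205
mat both (array([0.52829   , 0.40916556, 0.0086308 ]), np.float64(0.022467583417892456))
   single (arr
[... 1037 characters left out ...]
[247, 259], [255, 242], [266, 247], [257, 264]]
toggle0 side 0.43 183 257.8 223.7 [[247, 222], [265, 216], [269, 226], [251, 232]]
trip scene 0.58 162 293.7 295.5 [[277, 286], [284, 278], [307, 301], [300, 309]]
trip side 0.66 408 307.1 229.7 [[297, 211], [317, 211], [317, 243], [297, 243]]
chute scene 0.79 7943 253.9 311.0 [[203, 251], [307, 240], [322, 377], [218, 388]]
chute side 0.97 2697 301.7 190.7 [[274, 130], [310, 126], [325, 241], [288, 245]]
chute side 0.63 2133 370.4 230.8 [[349, 259], [353, 199], [391, 202], [387, 261]]
chute side 0.52 319 307.0 230.4 [[298, 211], [317, 211], [317, 242], [298, 242]]
chute side 0.4 1011 315.2 283.5 [[284, 293], [294, 262], [360, 284], [350, 315]]
```

View pics/chute.png

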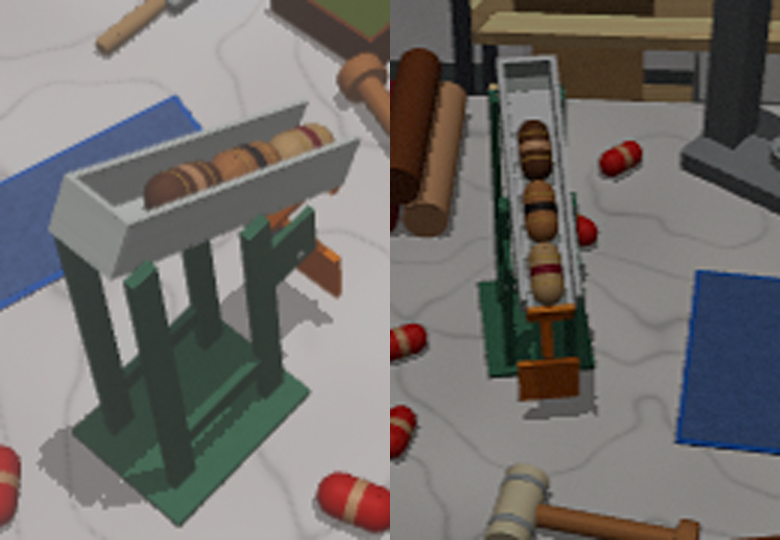

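Run:
```python
from rig import imaging
from fit import *
d=[imaging.capture(c) for c in['scene','side']]
for n,a,b in [('flapL',(303.3,308.3),(298.3,243.3)),('t0',(290,256.3),(306.4,201.3)),('t1',(271.3,262.7),(304.1,180.1)),('t2',(250.1,270.7),(302.4,159.2)),('lipX+',(309.3,256.7),(300.7,211.7)),('lipX-',(291.7,244.3),(318.3,211)),('topX+',(231.7,285),(290.7,129)),('topX-',(211.7,269.3),(310,128.3))]:
    X=tri(d,(a,b));print(n,X.round(4),[np.round(proj(k,[X])[0]-p,1).tolist() for k,p in zip(d,(a,b))])
```

```text
flapL [ 0.6766 -0.1694  0.0344] [[-0.2, -0.1], [-0.2, 0.1]]
t0 [ 0.6467 -0.1756  0.2143] [[1.0, 0.6], [0.9, -0.5]]
t1 [ 0.6563 -0.2311  0.2473] [[1.2, 0.8], [0.9, -0.6]]
t2 [ 0.6651 -0.2885  0.2787] [[1.0, 0.7], [0.8, -0.5]]
lipX+ [ 0.6644 -0.1393  0.2038] [[-0.4, -0.2], [-0.4, 0.2]]
lipX- [ 0.6126 -0.1469  0.2031] [[0.2, 0.1], [0.2, -0.1]]
topX+ [ 0.7058 -0.3538  0.3369] [[0.0, 0.0], [0.0, -0.0]]
topX- [ 0.6497 -0.3625  0.3349] [[-0.4, -0.3], [-0.3, 0.2]]
```

Poses from the fits:
- **Chute:** origin about (0.642, -0.161), yaw -80.3°.
- **Mallet grip:** about (0.616, -0.024).
- **Tool pad:** (0.442, -0.279), yaw -4.8°.
- **Tray:** (0.415, 0.084), yaw -80.8°.
- **Mat:** (0.528, 0.409).

Now I'll move to above the mallet.

Careful with the scale: shifts go in shares of 0.8 m and turns go in shares of 120 degrees. That gives: -0.59 m / 0.8 = -0.7375, -0.445 m / 0.8 = -0.5563, -9 degrees / 120 = -0.075.

Request:
play_rows(motion=[[[-0.7375,-0.5563,0.05,0,0,-0.075],[-0.7375,-0.5563,0.05,0,0,-0.075],[-0.7375,-0.5563,0.05,0,0,-0.075],[-0.7375,-0.5563,0.05,0,0,-0.075],[-0.7375,-0.5563,0.05,0,0,-0.075],[-0.7375,-0.5563,0.05,0,0,-0.075],[-0.7375,-0.5563,0.05,0,0,-0.075],[-0.7375,-0.5563,0.05,0,0,-0.075]]], fingers=0.087)

```text
time_s: 2.97
position: [0.3905, 0.3132, 0.2218]
tcp_rot: [[-0.984, 0.175, 0.001], [0.175, 0.984, 0.0], [-0.001, 0.0, -1.0]]
force: [0.9, -0.2, -0.2]
opening: 0.997
grasp_force: 0.0
```

```bash
cat > to.py <<'E'
import sys,numpy as np
from rig import bot
from scipy.spatial.transform import Rotation as R
def go(x,y,z,ya):
    "remaining shift (mm) and turn (deg) in tool axes to reach TCP x,y,z, tool y at angle ya deg, pointing down"
    s=bot.read_state();T=np.array(s['tcp_rot']);a=np.radians(ya)
    Y=np.array([np.cos(a),np.sin(a),0]);Z=np.array([0,0,-1.]);G=np.c_[np.cross(Y,Z),Y,Z]
    w=np.degrees(R.from_matrix(T.T@G).as_rotvec())
    print('pos',np.round(s['position'],4),'F',np.round(s['force'],1),'open',round(s['opening'],3),'t',s['time_s'])
    print('shift mm',np.round(1e3*T.T@(np.array([x,y,z])-s['position']),1),'turn',np.round(w,2))
if __name__=='__main__': go(*map(float,sys.argv[1:]))
E
python3 to.py .616 -.024 .17 79.8
```

```text
pos [0.3905 0.3132 0.2218] F [ 0.9 -0.2 -0.2] open 0.997 t 2.9667
shift mm [-281.1 -292.5   51.8] turn [0.03 0.04 0.09]
```

Scaled: -0.2925 m / 0.8 = -0.3656, -0.281 m / 0.8 = -0.3513.

Request:
play_rows(motion=[[[-0.3513,-0.3656,0.065,0,0,0],[-0.3513,-0.3656,0.065,0,0,0],[-0.3513,-0.3656,0.065,0,0,0],[-0.3513,-0.3656,0.065,0,0,0],[-0.3513,-0.3656,0.065,0,0,0],[-0.3513,-0.3656,0.065,0,0,0],[-0.3513,-0.3656,0.065,0,0,0],[-0.3513,-0.3656,0.065,0,0,0]]])

```text
time_s: 3.63
position: [0.5742, 0.0378, 0.1791]
tcp_rot: [[-0.984, 0.176, 0.0], [0.176, 0.984, 0.0], [-0.0, 0.0, -1.0]]
force: [0.4, 1.0, -0.5]
opening: 0.998
grasp_force: 0.0
```

Scaled: -0.059 m / 0.8 = -0.0738, -0.056 m / 0.8 = -0.07.

Request:
play_rows(motion=[[[-0.07,-0.0738,0.0125,0,0,0],[-0.07,-0.0738,0.0125,0,0,0],[-0.07,-0.0738,0.0125,0,0,0],[-0.07,-0.0738,0.0125,0,0,0]]])

```text
time_s: 3.97
position: [0.619, -0.0304, 0.1686]
tcp_rot: [[-0.984, 0.18, 0.0], [0.18, 0.984, 0.0], [-0.0, 0.0, -1.0]]
force: [-0.7, 0.5, 0.1]
opening: 1.0
grasp_force: 0.0
```

Run:
```python
from rig import bot, imaging, finder
from fit import *
from to import go
d={c:imaging.capture(c) for c in['wrist']}
cv2.imwrite('pics/w1.png',d['wrist']['frame'][:,:,::-1])
for c in d:
    for o in finder.outline_of(c,'mallet'):
        ys,xs=np.nonzero(o['pixels']); print(o['confidence'],len(xs),xs.mean(),ys.mean())
        if len(xs)>2000: print(fit('mallet',[(d[c],o['pixels'].astype(np.float32))],np.array([.601,-.021,-.178])))
go(.616,-.024,.023,79.8)
```

```text
0.87 16641 329.24962442160927 195.94814013580915
(array([ 0.60011249, -0.02067065, -0.18386514]), np.float64(0.02968055009841919))
0.61 1465 379.039590443686 9.628668941979523
pos [ 0.6171 -0.0276  0.1689] F [-0.4  0.3 -0.5] open 1.0 t 4.0667
shift mm [  1.5   3.3 145.9] turn [ 0.03 -0.1   0.05]
```

View pics/w1.png

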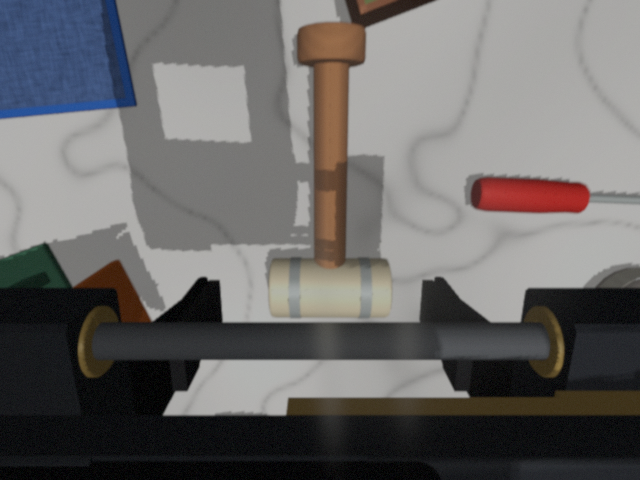

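The wrist view shows the mallet's cream head at (330,288) and its handle up to (330,50). Its fit agrees with the other two views to 2 mm, so I'm descending.

Scaled: 0.146 m / 0.8 = 0.1825, 0.14 m / 0.8 = 0.175, 0.3 degrees / 120 = 0.0025.

Request:
play_rows(motion=[[[0.0038,0.005,0.0375,0,0,0.0025],[0.0038,0.005,0.0813,0,0,0.0025],[0.0038,0.005,0.125,0,0,0.0025],[0.0038,0.005,0.1563,0,0,0.0025],[0.0038,0.005,0.175,0,0,0.0025],[0.0038,0.005,0.1825,0,0,0.0025],[0.0038,0.005,0.1825,0,0,0.0025]]])

```text
time_s: 4.65
position: [0.6141, -0.0218, 0.0221]
tcp_rot: [[-0.984, 0.179, -0.003], [0.179, 0.984, 0.001], [0.004, 0.0, -1.0]]
force: [-0.3, 0.2, 1.0]
opening: 1.0
grasp_force: 0.0
```

Request:
play_rows(motion=[[[0,0,0,0,0,0],[0,0,0,0,0,0],[0,0,0,0,0,0],[0,0,0,0,0,0],[0,0,0,0,0,0],[0,0,0,0,0,0]]], fingers=0.0)

```text
time_s: 5.15
position: [0.616, -0.0237, 0.0239]
tcp_rot: [[-0.983, 0.181, 0.001], [0.181, 0.983, -0.0], [-0.001, -0.0, -1.0]]
force: [0.1, 0.4, 0.2]
opening: 0.632
grasp_force: 0.0
```

Request:
play_rows(motion=[[[0,0,0,0,0,0],[0,0,0,0,0,0],[0,0,0,0,0,0],[0,0,0,0,0,0],[0,0,0,0,0,0],[0,0,0,0,0,0],[0,0,0,0,0,0],[0,0,0,0,0,0]]])

```text
time_s: 5.82
position: [0.6157, -0.0236, 0.0231]
tcp_rot: [[-0.983, 0.181, -0.0], [0.181, 0.983, 0.0], [0.0, 0.0, -1.0]]
force: [-0.7, 0.4, 0.3]
opening: 0.27
grasp_force: 30.0
```

Scaled: 0.15 m / 0.8 = 0.1875, 0.12 m / 0.8 = 0.15, 28 degrees / 120 = 0.2333.

Request:
play_rows(motion=[[[0,0,-0.025,0,0,0],[0,0,-0.05,0,0,0],[0.0125,0.0125,-0.0813,0,0,0],[0.0313,0.025,-0.1125,0,0,0],[0.0625,0.025,-0.125,0,0,0.0583],[0.1063,0.025,-0.125,0,0,0.1167],[0.15,0,-0.125,0,0,0.175],[0.1875,-0.0375,-0.125,0,0,0.2333]]])

```text
time_s: 6.48
position: [0.4603, -0.0233, 0.1233]
tcp_rot: [[-0.782, 0.623, -0.002], [0.623, 0.782, 0.001], [0.002, -0.001, -1.0]]
force: [0.2, -1.6, -3.6]
opening: 0.269
grasp_force: 30.0
```

```bash
python3 to.py .441 -.294 .12 -4.8
```

```text
pos [ 0.4603 -0.0233  0.1233] F [ 0.2 -1.6 -3.6] open 0.269 t 6.4833
shift mm [-153.5 -223.8    3. ] turn [-0.1  -0.11 56.29]
```

Scaled: -0.224 m / 0.8 = -0.28, -0.196 m / 0.8 = -0.245, 56.3 degrees / 120 = 0.4692.

Request:
play_rows(motion=[[[-0.0238,-0.035,0,0,0,0.0583],[-0.0475,-0.07,0,0,0,0.1167],[-0.0713,-0.105,0,0,0,0.175],[-0.095,-0.14,0,0,0,0.2333],[-0.12,-0.175,0,0,0,0.2917],[-0.1438,-0.21,0,0,0,0.3508],[-0.1688,-0.245,0,0,0,0.41],[-0.1919,-0.28,0,0,0,0.4692]]])

```text
time_s: 7.15
position: [0.4438, -0.298, 0.1229]
tcp_rot: [[0.089, 0.996, -0.0], [0.996, -0.089, 0.001], [0.001, -0.0, -1.0]]
force: [0.3, 0.1, -3.6]
opening: 0.265
grasp_force: 30.0
```

Request:
play_rows(motion=[[[0,0,0,0,0,0],[0,0,0,0,0,0],[0,0,0,0,0,0]]])

```text
time_s: 7.4
position: [0.4434, -0.2955, 0.1226]
tcp_rot: [[0.082, 0.997, -0.002], [0.997, -0.082, 0.002], [0.002, -0.002, -1.0]]
force: [-0.7, 0.8, -3.4]
opening: 0.268
grasp_force: 30.0
```

Run:
```python
from rig import imaging,finder
from fit import *
from to import go
d=imaging.capture('wrist')
v=[(d,o['pixels'].astype(np.float32)) for o in finder.outline_of('wrist','toolpad')]
for k in v: print(k[1].sum(),[ (np.nonzero(k[1])[i].min(),np.nonzero(k[1])[i].max()) for i in (0,1)])
o=sil(d,'toolpad',(.4423,-.279,-.083));f=d['frame'].copy();cn,_=cv2.findContours((o>.5).astype(np.uint8),cv2.RETR_EXTERNAL,cv2.CHAIN_APPROX_NONE);cv2.drawContours(f,cn,-1,(255,255,0),1)
cv2.imwrite('pics/w2.png',f[:,:,::-1]);go(.441,-.294,.028,-4.8)
```

```text
33458.0 [(np.int64(0), np.int64(373)), (np.int64(209), np.int64(414))]
pos [ 0.4438 -0.2946  0.1228] F [ 0.4 -0.4 -2.9] open 0.262 t 7.5
shift mm [ 0.2 -2.6 94.8] turn [-0.11 -0.11  0.17]
```

View pics/w2.png

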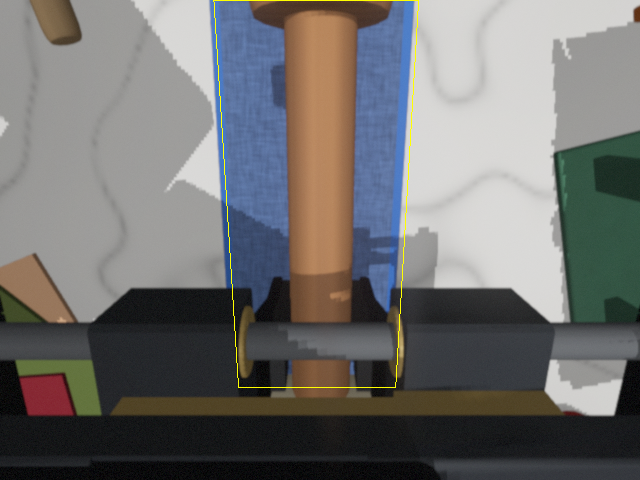

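The wrist view shows the mallet handle, from (320,20) to (320,380), lying along the middle of the blue pad. The pad's predicted outline matches to about 3 px, so I'm lowering and releasing.

Scaled: 0.0945 m / 0.8 = 0.1181, 0.094 m / 0.8 = 0.1175.

Request:
play_rows(motion=[[[0,-0.0025,0.0313,0,0,0],[0,-0.0025,0.0625,0,0,0],[0,-0.0025,0.0875,0,0,0],[0,-0.0025,0.1038,0,0,0],[0,-0.0025,0.1125,0,0,0],[0,-0.0025,0.1175,0,0,0],[0,-0.0025,0.1181,0,0,0],[0,-0.0025,0.1181,0,0,0]]])

```text
time_s: 8.17
position: [0.4428, -0.296, 0.0291]
tcp_rot: [[0.081, 0.997, 0.0], [0.997, -0.081, -0.0], [-0.0, 0.001, -1.0]]
force: [-0.5, -0.2, -2.7]
opening: 0.267
grasp_force: 30.0
```

Request:
play_rows(motion=[[[0,0,0,0,0,0],[0,0,0,0,0,0],[0,0,0,0,0,0],[0,0,0,0,0,0],[0,0,0,0,0,0],[0,0,0,0,0,0],[0,0,0,0,0,0],[0,0,0,0,0,0]]], fingers=0.065)

```text
time_s: 8.83
position: [0.4424, -0.2963, 0.0288]
tcp_rot: [[0.082, 0.997, 0.0], [0.997, -0.082, -0.0], [-0.0, 0.0, -1.0]]
force: [-0.5, 0.4, 0.8]
opening: 0.727
grasp_force: 0.0
```

Scaled: -0.16 m / 0.8 = -0.2, -0.15 m / 0.8 = -0.1875.

Request:
play_rows(motion=[[[0,0,-0.0375,0,0,0],[0,0,-0.0813,0,0,0],[0,0,-0.125,0,0,0],[0,0,-0.1625,0,0,0],[0,0,-0.1875,0,0,0],[0,0,-0.2,0,0,0]]])

```text
time_s: 9.33
position: [0.4434, -0.2972, 0.1917]
tcp_rot: [[0.082, 0.997, 0.004], [0.997, -0.082, -0.004], [-0.004, 0.004, -1.0]]
force: [0.6, 0.1, 0.2]
opening: 0.745
grasp_force: 0.0
```

Run:
```python
from rig import imaging,finder
from fit import *
from to import go
d=imaging.capture('side')
for o in finder.outline_of('side','mallet'):
    ys,xs=np.nonzero(o['pixels']);print(o['confidence'],len(xs),xs.mean(),ys.mean())
    if abs(xs.mean()-370)<40 and abs(ys.mean()-232)<40: print(fit('mallet',[(d,o['pixels'].astype(np.float32))],np.array([.442,-.28,-1.65]),.004))
cv2.imwrite('pics/s2.png',cv2.resize(d['frame'][150:350,280:480],(600,600),interpolation=cv2.INTER_CUBIC)[:,:,::-1])
go(.3985,.188,.14,9.2)
```

```text
0.79 674 369.1780415430267 221.46142433234422
(array([ 0.44895144, -0.28041912, -1.64665104]), np.float64(0.09734213352203369))
pos [ 0.4431 -0.2969  0.1903] F [ 0.5  0.4 -0.1] open 0.745 t 9.4333
shift mm [479.7 -84.6  48.8] turn [  0.15   0.17 -13.92]
```

View pics/s2.png

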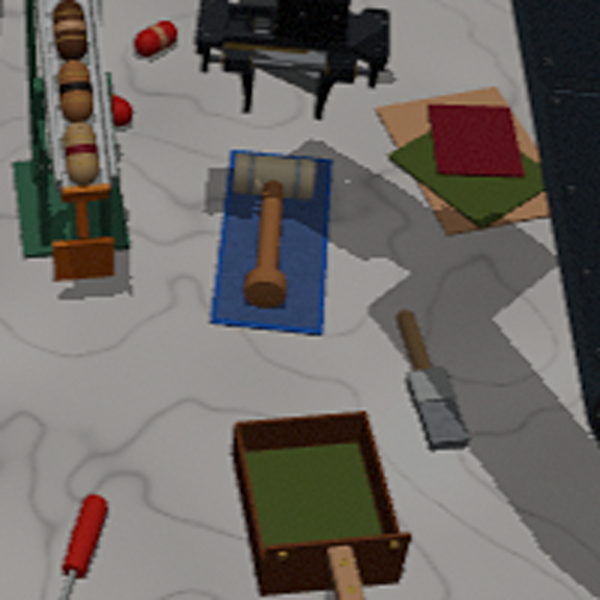

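The side crop shows the mallet lying along the middle of the pad, head at (275,178) and pommel at (265,288), released. Next is the tray handle.

Scaled: 0.32 m / 0.8 = 0.4, 0.16 m / 0.8 = 0.2, -14 degrees / 120 = -0.1167.

Request:
play_rows(motion=[[[0.05,-0.0088,0,0,0,-0.0167],[0.1,-0.0175,0,0,0,-0.0333],[0.15,-0.0263,0,0,0,-0.05],[0.2,-0.035,0,0,0,-0.0667],[0.25,-0.0438,0,0,0,-0.0833],[0.3,-0.0525,0,0,0,-0.1],[0.35,-0.0625,0,0,0,-0.1167],[0.4,-0.0713,0,0,0,-0.1167]]])

```text
time_s: 10.1
position: [0.41, 0.0293, 0.187]
tcp_rot: [[-0.161, 0.987, -0.004], [0.987, 0.161, 0.001], [0.002, -0.004, -1.0]]
force: [1.3, -0.4, 0.2]
opening: 0.745
grasp_force: 0.0
```

```bash
python3 to.py .3985 .188 .19 9.2
```

```text
pos [0.41   0.0293 0.187 ] F [ 1.3 -0.4  0.2] open 0.745 t 10.1
shift mm [158.5  14.3  -2.8] turn [-0.23 -0.09  0.09]
```

Run:
```python
from rig import imaging,finder
from fit import *
from to import go
ds=imaging.capture('side');d=imaging.capture('wrist')
for c,k in(('wrist',d),('side',ds)):
    b=pick(finder.outline_of(c,'tray'),k,(.41,.085))
    if b:
        m=b[1]['pixels'].astype(np.float32);print(c,b[0],m.sum(),fit('tray',[(k,m)],np.array([.4153,.0842,-1.411])))
        s=sil(d,'tray',(.4153,.0842,-1.411)) if c=='wrist' else None
f=d['frame'].copy();cn,_=cv2.findContours((s>.5).astype(np.uint8),cv2.RETR_EXTERNAL,cv2.CHAIN_APPROX_NONE);cv2.drawContours(f,cn,-1,(255,255,0),1)
cv2.imwrite('pics/w3.png',f[:,:,::-1]);go(.3985,.188,.14,9.2)
```

```text
wrist 19.397032252945113 48369.0 (array([ 0.41329798,  0.08574209, -1.41747093]), np.float64(0.00772172212600708))
side 1.6083261450583815 2975.0 (array([ 0.41666112,  0.08442672, -1.41938332]), np.float64(0.02693694829940796))Traceback (most recent call last):
  File "<stdin>", line 10, in <module>
TypeError: '>' not supported between instances of 'NoneType' and 'float'
```

Scaled: 0.159 m / 0.8 = 0.1988, 0.158 m / 0.8 = 0.1975.

Request:
play_rows(motion=[[[0.05,0.0038,0,0,0,0],[0.1,0.0075,0,0,0,0],[0.15,0.0125,0,0,0,0],[0.1813,0.0163,0,0,0,0],[0.1975,0.0175,0.0125,0,0,0],[0.1988,0.0175,0.0375,0,0,0],[0.1988,0.0175,0.0563,0,0,0],[0.1988,0.0175,0.0563,0,0,0]]])

```text
time_s: 10.97
position: [0.3992, 0.1849, 0.1409]
tcp_rot: [[-0.159, 0.987, -0.006], [0.987, 0.159, -0.001], [-0.0, -0.006, -1.0]]
force: [-0.2, -0.8, 0.7]
opening: 0.746
grasp_force: 0.0
```

```bash
python3 to.py .398 .189 .068 8.8
```

```text
pos [0.3992 0.1849 0.1409] F [-0.2 -0.8  0.7] open 0.746 t 10.9667
shift mm [ 4.3 -0.1 72.9] turn [-0.36  0.03  0.36]
```

Scaled: 0.073 m / 0.8 = 0.0913, 0.068 m / 0.8 = 0.085, -0.3 degrees / 120 = -0.0025.

Request:
play_rows(motion=[[[0.0038,0,0.025,0,0,0],[0.0038,0,0.05,0,0,0],[0.0038,0,0.0725,0,0,0],[0.0038,0,0.085,0,0,0],[0.0038,0,0.0913,-0.0025,0,0.0025],[0.0038,0,0.0913,-0.0025,0,0.0025],[0.0038,0,0.0913,-0.0025,0,0.0025]]])

```text
time_s: 11.55
position: [0.4002, 0.1888, 0.0708]
tcp_rot: [[-0.154, 0.988, 0.005], [0.988, 0.154, 0.001], [-0.0, 0.005, -1.0]]
force: [0.6, 0.4, 0.1]
opening: 0.744
grasp_force: 0.0
```

Request:
play_rows(motion=[[[0,0,0,0,0,0],[0,0,0,0,0,0],[0,0,0,0,0,0],[0,0,0,0,0,0],[0,0,0,0,0,0],[0,0,0,0,0,0],[0,0,0,0,0,0],[0,0,0,0,0,0]]], fingers=0.0)

```text
time_s: 12.22
position: [0.3987, 0.1895, 0.0707]
tcp_rot: [[-0.156, 0.988, 0.003], [0.988, 0.156, 0.001], [0.0, 0.003, -1.0]]
force: [-0.6, 0.2, 3.3]
opening: 0.251
grasp_force: 29.9
```

Scaled: -0.02 m / 0.8 = -0.025, -0.015 m / 0.8 = -0.0188.

Request:
play_rows(motion=[[[0,0,0,0,0,0],[0,0,0,0,0,0],[0,0,0,0,0,0],[0,0,-0.0063,0,0,0],[0,0,-0.0125,0,0,0],[0,0,-0.0188,0,0,0],[0,0,-0.025,0,0,0],[0,0,-0.025,0,0,0]]])

```text
time_s: 12.88
position: [0.4005, 0.1897, 0.0917]
tcp_rot: [[-0.156, 0.988, 0.008], [0.988, 0.156, 0.001], [0.0, 0.008, -1.0]]
force: [0.5, -0.0, -3.5]
opening: 0.251
grasp_force: 30.0
```

Run:
```python
from rig import imaging,finder,bot
from fit import *
from to import go
ds=imaging.capture('side');print(bot.read_state()['moment'])
d=imaging.capture('wrist')
cv2.imwrite('pics/g.png',np.hstack([cv2.resize(ds['frame'][240:400,320:480],(400,400)),cv2.resize(d['frame'],(400,400))])[:,:,::-1])
go(.398,.189,.068,8.8)
```

```text
[0.18230638 0.07262947 0.0333845 ]
pos [0.4    0.1896 0.0911] F [-0.1  0.5 -3.6] open 0.255 t 12.9833
shift mm [-0.2 -2.2 23. ] turn [ 0.38 -0.    0.18]
```

View pics/g.png

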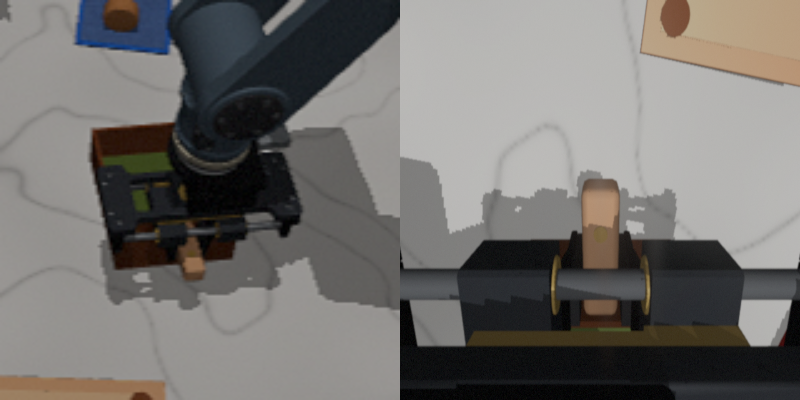

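The left crop shows the tray hanging from the handle, and the 3.6 N load means it is fully lifted. I'll measure its droop.

```bash
cat > droop.py <<'E'
from rig import imaging,finder,bot
from fit import *
def droop(cam='scene',zg=.0708,show=None):
    d=imaging.capture(cam);s=bot.read_state();p=np.array(s['position']);T=np.array(s['tcp_rot'])
    f=-T[:,0];yaw=np.arctan2(f[1],f[0])
    best=None
    outs=finder.outline_of(cam,'tray')
    b=pick(outs,d,p+.1*f,.05)
    if b is None: print('none');return
    m=b[1]['pixels']
    def mk(q):
        c,sn=np.cos(q[0]),np.sin(q[0]);Rp=np.array([[c,0,sn],[0,1,0],[-sn,0,c]]);g=np.array([-.105,0,zg])
        o=np.zeros((480,640),np.uint8)
        for P in M['tray']:
            W=place((P-g)@Rp.T,(p[0]+q[1],p[1]+q[2],yaw),p[2]+q[3]);cv2.fillConvexPoly(o,cv2.convexHull(proj(d,W).round().astype(np.int32)),1)
        return o>0
    cost=lambda q:1-(mk(q)&m).sum()/(mk(q)|m).sum()
    r=min((minimize(cost,[a,0,0,0],method='Nelder-Mead',options=dict(initial_simplex=[[a,0,0,0],[a+.06,0,0,0],[a,.006,0,0],[a,0,.006,0],[a,0,0,.006]])) for a in(0,.1,.25)),key=lambda r:r.fun)
    print(cam,m.sum(),'pitch deg',np.degrees(r.x[0]).round(2),'off',r.x[1:].round(4),'cost',round(r.fun,3))
if __name__=='__main__': droop();droop()
E
python3 droop.py
```

```text
scene 2895 pitch deg 7.04 off [-0.0045  0.0026 -0.008 ] cost 0.077
scene 3011 pitch deg 5.46 off [ 0.0005  0.0007 -0.0041] cost 0.058
```

Scaled: 0.18 m / 0.8 = 0.225, -0.03 m / 0.8 = -0.0375.

Request:
play_rows(motion=[[[0,0.0125,-0.0125,0,0,0],[-0.0125,0.0438,-0.025,0,0,0],[-0.0375,0.0813,-0.0375,0,0,0],[-0.075,0.1188,-0.0375,0,0,0],[-0.1125,0.1563,-0.0375,0,0,0],[-0.1438,0.1875,-0.0375,0,0,0],[-0.1688,0.2125,-0.0375,0,0,0],[-0.1838,0.225,-0.0375,0,0,0]]])

```text
time_s: 13.85
position: [0.6039, 0.0696, 0.1213]
tcp_rot: [[-0.154, 0.988, 0.009], [0.988, 0.154, 0.0], [-0.001, 0.009, -1.0]]
force: [0.1, 1.2, -3.5]
opening: 0.249
grasp_force: 30.0
```

Request:
play_rows(motion=[[[0,0,0,0,0,0],[0,0,0,0,0,0],[0,0,0,0,0,0]]])

```text
time_s: 14.1
position: [0.5983, 0.0727, 0.1208]
tcp_rot: [[-0.156, 0.988, 0.002], [0.988, 0.156, 0.001], [0.001, 0.002, -1.0]]
force: [0.0, -0.2, -4.4]
opening: 0.25
grasp_force: 30.0
```

```bash
python3 droop.py; python3 -c "
from droop import droop;droop('side')
from to import go;go(.6024,.0706,.086,9.7)"
```

```text
scene 3585 pitch deg 17.58 off [-0.0006  0.001  -0.0036] cost 0.11
scene 3561 pitch deg 18.19 off [ 0.0003 -0.0005 -0.0026] cost 0.105
side 1803 pitch deg -0.16 off [ 0.0003 -0.0002  0.0059] cost 0.999
pos [0.5994 0.0732 0.1216] F [ 0.3  0.7 -3.8] open 0.251 t 14.4
shift mm [-3.   2.4 35.6] turn [ 0.26 -0.02 -0.67]
```

Request:
play_rows(motion=[[[0,0,0,0,0,0],[0,0,0,0,0,0],[0,0,0,0,0,0],[0,0,0,0,0,0],[0,0,0,0,0,0],[0,0,0,0,0,0]]])

```text
time_s: 14.9
position: [0.6002, 0.0723, 0.1217]
tcp_rot: [[-0.156, 0.988, 0.005], [0.988, 0.156, 0.001], [0.0, 0.005, -1.0]]
force: [-0.0, -0.8, -3.7]
opening: 0.247
grasp_force: 30.0
```

```bash
python3 -c "
from droop import droop;droop()
from to import go;go(.6024,.0706,.086,9.7)
d=__import__('rig').imaging.capture('scene');import cv2
cv2.imwrite('pics/d.png',cv2.resize(d['frame'][150:350,200:440],None,fx=3,fy=3)[:,:,::-1])"
```

```text
scene 3481 pitch deg 21.09 off [-0.0055  0.0031 -0.0091] cost 0.108
pos [0.6001 0.0723 0.1216] F [ 0.2 -0.4 -3.9] open 0.254 t 15.0
shift mm [-2.   1.8 35.6] turn [ 0.3  -0.   -0.73]
```

View pics/d.png

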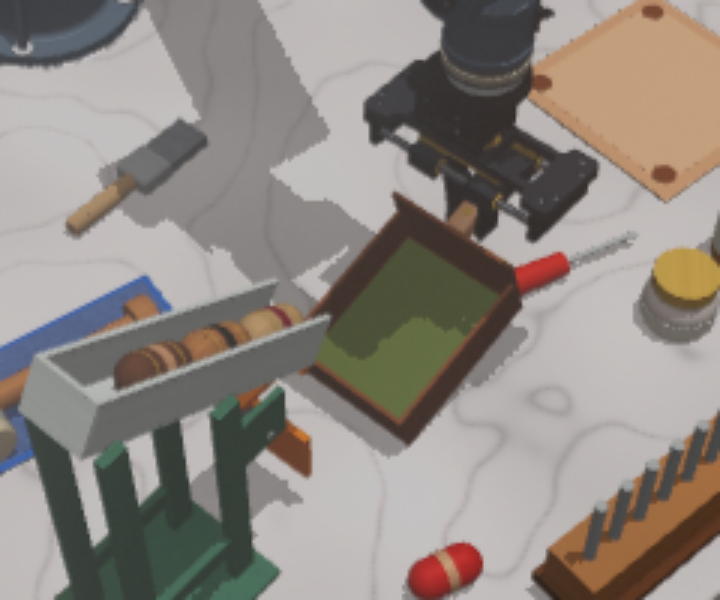

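The scene crop shows the tray hanging nose-down about 20° at (410,340): the grip creeps at a few degrees per second. I'll level it on the bench and push it sliding.

Scaled: 0.051 m / 0.8 = 0.0638, 0.049 m / 0.8 = 0.0613, -0.7 degrees / 120 = -0.0058.

Request:
play_rows(motion=[[[-0.0025,0.0025,0.01,0,0,-0.0058],[-0.0025,0.0025,0.02,0,0,-0.0058],[-0.0025,0.0025,0.03,0,0,-0.0058],[-0.0025,0.0025,0.04,0,0,-0.0058],[-0.0025,0.0025,0.0488,0,0,-0.0058],[-0.0025,0.0025,0.0563,0,0,-0.0058],[-0.0025,0.0025,0.0613,0,0,-0.0058],[-0.0025,0.0025,0.0638,0,0,-0.0058]]])

```text
time_s: 15.72
position: [0.6024, 0.0708, 0.0711]
tcp_rot: [[-0.168, 0.986, 0.004], [0.986, 0.168, 0.001], [0.0, 0.004, -1.0]]
force: [-5.3, 2.9, 19.3]
opening: 0.245
grasp_force: 30.0
```

Request:
play_rows(motion=[[[0,0,0,0,0,0],[0,0,0,0,0,0]]])

```text
time_s: 15.88
position: [0.6025, 0.0707, 0.0711]
tcp_rot: [[-0.168, 0.986, 0.005], [0.986, 0.168, 0.001], [0.0, 0.005, -1.0]]
force: [-1.3, 2.2, 5.0]
opening: 0.253
grasp_force: 30.0
```

Run:
```python
from rig import imaging,finder
from fit import *
from droop import droop
droop()
d=imaging.capture('scene');b=pick(finder.outline_of('scene','tray'),d,(.62,-.033))
print(fit('tray',[(d,b[1]['pixels'].astype(np.float32))],np.array([.62,-.033,-1.4])))
from to import go;go(.6193,-.0279,.0708,9.7)
```

```text
scene 3364 pitch deg 6.66 off [-0.0015  0.0011  0.0002] cost 0.134
(array([ 0.62230069, -0.03337463, -1.39493704]), np.float64(0.11959421634674072))
pos [0.6025 0.0707 0.0711] F [-1.6  2.   5.4] open 0.251 t 16.0833
shift mm [-100.     0.     0.3] turn [ 0.27 -0.   -0.02]
```

Scaled: -0.101 m / 0.8 = -0.1263, -0.093 m / 0.8 = -0.1163, -3 degrees / 120 = -0.025.

Request:
play_rows(motion=[[[-0.015,0,-0.0013,0,-0.0167,0],[-0.0325,0,-0.0025,0,-0.025,0],[-0.0525,0,-0.0025,0,-0.025,0],[-0.0713,0,-0.0025,0,-0.025,0],[-0.0875,0,-0.0025,0,-0.025,0],[-0.1025,0,-0.0025,0,-0.025,0],[-0.1163,0,-0.0025,0,-0.025,0],[-0.1263,0,-0.0025,0,-0.025,0]]])

```text
time_s: 16.75
position: [0.6179, -0.027, 0.072]
tcp_rot: [[-0.165, 0.986, 0.01], [0.985, 0.165, -0.044], [-0.045, 0.002, -0.999]]
force: [-1.9, 15.0, 1.5]
opening: 0.253
grasp_force: 30.0
```

Request:
play_rows(motion=[[[0,0,0,0,0,0],[0,0,0,0,0,0],[0,0,0,0,0,0],[0,0,0,0,0,0],[0,0,0,0,0,0],[0,0,0,0,0,0],[0,0,0,0,0,0],[0,0,0,0,0,0]]])

```text
time_s: 17.42
position: [0.6181, -0.028, 0.0718]
tcp_rot: [[-0.166, 0.986, 0.01], [0.985, 0.167, -0.048], [-0.049, 0.002, -0.999]]
force: [-1.8, 5.4, -1.5]
opening: 0.247
grasp_force: 30.0
```

Run:
```python
from rig import imaging
import cv2,numpy as np
from to import go
ims=[]
for c,(x,y,w,h) in {'scene':(200,190,180,200),'side':(250,120,180,200)}.items():
    d=imaging.capture(c);ims.append(cv2.resize(d['frame'][y:y+h,x:x+w],(400,444)))
cv2.imwrite('pics/p1.png',np.hstack(ims)[:,:,::-1])
go(.6193,-.0279,.0708,9.7)
```

```text
pos [ 0.6181 -0.028   0.0718] F [-2.7  6.  -2.4] open 0.251 t 17.5167
shift mm [-0.   1.2  1. ] turn [ 0.13  2.81 -0.11]
```

View pics/p1.png

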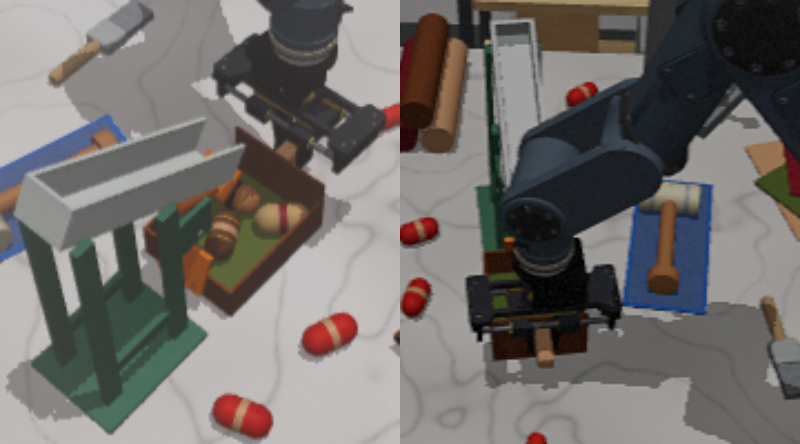

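All three toggles lie in the tray, at left-crop pixels (245,197), (225,232) and (280,217), and the chute is empty. I'll hold briefly, then draw back.

Request:
play_rows(motion=[[[0,0,0,0,0,0],[0,0,0,0,0,0],[0,0,0,0,0,0],[0,0,0,0,0,0]]])

```text
time_s: 17.85
position: [0.6181, -0.028, 0.0718]
tcp_rot: [[-0.166, 0.986, 0.01], [0.985, 0.167, -0.048], [-0.049, 0.002, -0.999]]
force: [-1.9, 5.9, -2.3]
opening: 0.251
grasp_force: 30.0
```

Scaled: 0.09 m / 0.8 = 0.1125, 0.083 m / 0.8 = 0.1038.

Request:
play_rows(motion=[[[0.0063,0,0,0,0,0],[0.0175,0,0,0,0,0],[0.0325,0,0,0,0,0],[0.05,0,0,0,0,0],[0.0688,0,0,0,0,0],[0.0875,0,0,0,0,0],[0.1038,0,0,0,0,0],[0.1125,0,0,0,0,0]]])

```text
time_s: 18.52
position: [0.607, 0.0603, 0.07]
tcp_rot: [[-0.171, 0.985, 0.021], [0.984, 0.172, -0.054], [-0.057, 0.011, -0.998]]
force: [0.0, -5.9, 5.4]
opening: 0.249
grasp_force: 30.0
```

Run:
```python
from rig import imaging,finder
from droop import droop
droop()
from to import go;go(.51,.512,.078,9.2)
for n in('mat','dye','wax'): print(n,[(round(r['confidence'],2),r['at']) for r in finder.recognise('scene',n)][:2])
```

```text
scene 2610 pitch deg 8.52 off [-0.0027  0.0008 -0.0015] cost 0.332
pos [0.6069 0.0609 0.0701] F [ 0.1 -2.4  7.8] open 0.249 t 18.6167
shift mm [459.8 -17.9 -33.7] turn [0.65 3.19 0.67]
mat [(0.87, [0.5375, 0.4088, 0.0049])]
dye [(0.96, [0.7319, 0.2896, 0.0738])]
wax [(0.82, [0.7461, 0.1933, 0.0505])]
```

Scaled: 0.206 m / 0.8 = 0.2575, 0.167 m / 0.8 = 0.2088, -14 degrees / 120 = -0.1167.

Request:
play_rows(motion=[[[0,0,-0.015,0,-0.0333,0],[0.0063,0,-0.0375,0,-0.075,0],[0.0313,-0.0025,-0.06,0,-0.1167,0],[0.0688,-0.005,-0.0788,0,-0.1167,0],[0.1125,-0.0075,-0.0813,0,-0.1167,0],[0.16,-0.01,-0.0838,0,-0.1167,0],[0.2088,-0.0125,-0.0875,0,-0.1167,0],[0.2575,-0.015,-0.09,0,-0.1167,0]]])

```text
time_s: 19.43
position: [0.5556, 0.2661, 0.1291]
tcp_rot: [[-0.159, 0.986, 0.054], [0.942, 0.168, -0.289], [-0.294, 0.004, -0.956]]
force: [-1.0, -2.6, -0.9]
opening: 0.249
grasp_force: 30.0
```

```bash
python3 -c "
from to import go;go(.51,.512,.13,9.2)
from droop import droop;droop();droop('side')"
```

```text
pos [0.5556 0.2661 0.1291] F [-1.  -2.6 -0.9] open 0.249 t 19.4333
shift mm [238.8  -3.7 -74.4] turn [ 0.33 17.09  0.43]
scene 2713 pitch deg 12.98 off [-0.002  -0.0023 -0.0132] cost 0.24
side 671 pitch deg 14.19 off [ 0.004  -0.0029 -0.0154] cost 0.778
```

Scaled: 0.233 m / 0.8 = 0.2913, -0.004 m / 0.8 = -0.005, -8 degrees / 120 = -0.0667.

Request:
play_rows(motion=[[[0.0375,0,-0.0313,0,-0.05,0],[0.0838,-0.0013,-0.0538,0,-0.0667,0],[0.13,-0.0025,-0.0688,0,-0.0667,0],[0.175,-0.0038,-0.0825,0,-0.0667,0],[0.2163,-0.0038,-0.095,0,-0.0667,0],[0.2538,-0.005,-0.105,0,-0.0667,0],[0.28,-0.005,-0.1125,0,-0.0667,0],[0.2913,-0.005,-0.1163,0,-0.0667,0]]])

```text
time_s: 20.3
position: [0.5102, 0.5118, 0.1483]
tcp_rot: [[-0.152, 0.986, 0.075], [0.894, 0.17, -0.416], [-0.422, 0.004, -0.906]]
force: [0.7, -1.0, -3.2]
opening: 0.249
grasp_force: 30.0
```

```bash
python3 -c "
from to import go;go(.51,.512,.13,9.2)
from droop import droop;droop();droop('side')
import cv2,numpy as np
from rig import imaging
ims=[cv2.resize(imaging.capture(c)['frame'][y:y+200,x:x+200],(400,400)) for c,x,y in(('scene',310,80),('side',250,270))]
cv2.imwrite('pics/c.png',np.hstack(ims)[:,:,::-1])"
```

```text
pos [0.5102 0.5118 0.1483] F [ 0.7 -1.  -3.2] open 0.249 t 20.3
shift mm [ 8.  -0.2 16.4] turn [ 0.36 24.99  0.5 ]
scene 2327 pitch deg 23.11 off [-0.0028  0.0045 -0.0103] cost 0.243
side 317 pitch deg 67.79 off [ 0.0362 -0.0887 -0.1014] cost 0.855
```

View pics/c.png

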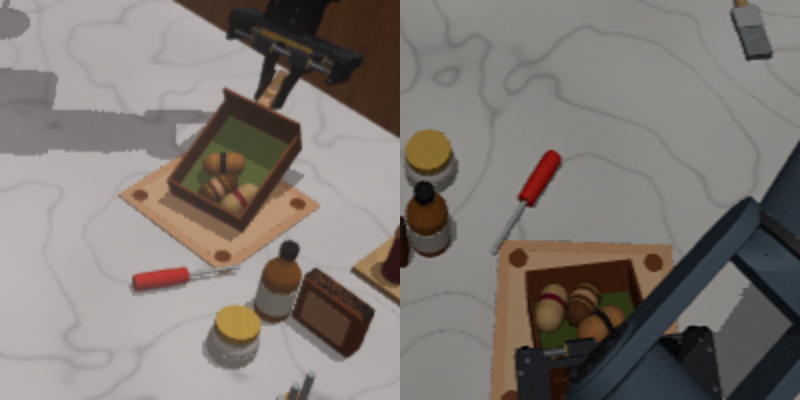

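The crops show the tray over the mat, nose-down, with all three toggles inside, and the dye and wax untouched. I'm lowering it gently; contact with the mat will level it.

Request:
play_rows(motion=[[[0.0025,0,0.0056,0,0,0],[0.005,0,0.0113,0,0,0],[0.0075,0,0.0169,0,0,0],[0.0106,0,0.0225,0,0,0],[0.0131,0,0.0281,0,0,0],[0.0156,0,0.0338,0,0,0],[0.0188,0,0.0394,0,0,0],[0.0213,0,0.045,0,0,0]]])

```text
time_s: 21.27
position: [0.5118, 0.5102, 0.11]
tcp_rot: [[-0.15, 0.986, 0.077], [0.894, 0.168, -0.415], [-0.422, 0.006, -0.906]]
force: [-0.3, 4.3, 1.8]
opening: 0.252
grasp_force: 30.0
```

Scaled: 0.025 m / 0.8 = 0.0313, 0.024 m / 0.8 = 0.03.

Request:
play_rows(motion=[[[0.0025,0,0.0056,0,0,0],[0.005,0,0.01,0,0,0],[0.0069,0,0.0144,0,0,0],[0.0088,0,0.0188,0,0,0],[0.0106,0,0.0225,0,0,0],[0.0119,0,0.0263,0,0,0],[0.0138,0,0.03,0,0,0],[0.0144,0,0.0313,0,0,0]]])

```text
time_s: 21.93
position: [0.5113, 0.5098, 0.0816]
tcp_rot: [[-0.15, 0.986, 0.075], [0.893, 0.168, -0.417], [-0.423, 0.004, -0.906]]
force: [-1.4, 3.6, -0.2]
opening: 0.25
grasp_force: 30.0
```

```bash
python3 -c "
from to import go;go(.51,.512,.0748,9.2)
from droop import droop;droop();droop('scene')"
```

```text
pos [0.5113 0.5098 0.0816] F [-1.4  3.6 -0.2] open 0.25 t 21.9333
shift mm [ 5.1 -0.9  5.1] turn [ 0.34 25.04  0.41]
scene 2381 pitch deg 2.52 off [ 0.     -0.0014 -0.0043] cost 0.184
scene 2335 pitch deg 3.0 off [ 0.0005  0.0001 -0.0016] cost 0.187
```

Scaled: 0.006 m / 0.8 = 0.0075, 0.004 m / 0.8 = 0.005.

Request:
play_rows(motion=[[[0.0006,0,0.0013,0,0,0],[0.0013,0,0.0025,0,0,0],[0.0019,0,0.0038,0,0,0],[0.0025,0,0.005,0,0,0],[0.0031,0,0.0063,0,0,0],[0.0038,0,0.0075,0,0,0],[0.0038,0,0.0075,0,0,0],[0.0038,0,0.0075,0,0,0]]])

```text
time_s: 22.8
position: [0.5115, 0.5105, 0.0771]
tcp_rot: [[-0.15, 0.986, 0.076], [0.894, 0.168, -0.416], [-0.423, 0.006, -0.906]]
force: [-1.4, 2.5, 4.9]
opening: 0.251
grasp_force: 30.0
```

```bash
python3 -c "
from to import go;go(.51,.512,.0748,9.2)
from droop import droop;droop()"
```

```text
pos [0.5115 0.5105 0.0771] F [-1.4  2.5  4.9] open 0.251 t 22.8
shift mm [ 2.5 -1.3  1.3] turn [ 0.44 25.01  0.39]
scene 2380 pitch deg 1.53 off [-0.0004  0.0008 -0.0008] cost 0.171
```

Scaled: 0.002 m / 0.8 = 0.0025, 0.001 m / 0.8 = 0.0013.

Request:
play_rows(motion=[[[0.0006,0,0.0013,0,0,0],[0.0013,0,0.0025,0,0,0],[0.0013,0,0.0025,0,0,0],[0.0013,0,0.0025,0,0,0]]])

```text
time_s: 23.23
position: [0.5115, 0.5105, 0.077]
tcp_rot: [[-0.149, 0.986, 0.077], [0.893, 0.168, -0.417], [-0.424, 0.007, -0.906]]
force: [-2.7, 2.4, 11.8]
opening: 0.253
grasp_force: 30.0
```

Request:
play_rows(motion=[[[0,0,0,0,0,0],[0,0,0,0,0,0],[0,0,0,0,0,0],[0,0,0,0,0,0],[0,0,0,0,0,0],[0,0,0,0,0,0],[0,0,0,0,0,0],[0,0,0,0,0,0]]], fingers=0.06)

```text
time_s: 23.9
position: [0.5116, 0.5102, 0.0733]
tcp_rot: [[-0.15, 0.986, 0.076], [0.894, 0.168, -0.416], [-0.423, 0.005, -0.906]]
force: [-0.2, -0.3, 1.4]
opening: 0.676
grasp_force: 0.0
```

Scaled: -0.135 m / 0.8 = -0.1688, -0.125 m / 0.8 = -0.1563.

Request:
play_rows(motion=[[[0,0,-0.0125,0,0,0],[0,0,-0.0375,0,0,0],[0,0,-0.0688,0,0,0],[0,0,-0.1,0,0,0],[0,0,-0.1313,0,0,0],[0,0,-0.1563,0,0,0],[0,0,-0.1688,0,0,0],[0,0,-0.1688,0,0,0]]])

```text
time_s: 24.57
position: [0.5018, 0.5687, 0.1996]
tcp_rot: [[-0.149, 0.986, 0.081], [0.896, 0.169, -0.411], [-0.419, 0.011, -0.908]]
force: [0.6, 0.1, -0.8]
opening: 0.689
grasp_force: 0.0
```

Run:
```python
from rig import imaging,finder,bot
from fit import *
d={c:imaging.capture(c) for c in('scene','side')}
for n,g,z,cams in (('tray',(.528,.409,-1.4),.004,('scene','side')),('mallet',(.445,-.28,-1.65),.004,('side',))):
    for c in cams:
        b=pick(finder.outline_of(c,n),d[c],g)
        if b: print(n,c,fit(n,[(d[c],b[1]['pixels'].astype(np.float32))],np.array(g),z))
for c in d: print(c,[(round(r['confidence'],2),np.round(r['at'],3).tolist()) for r in finder.recognise(c,'toggle0') if r['at'][1]>.2],[np.round(r['at'],3).tolist() for n in('dye','wax','trip_pad') for r in finder.recognise(c,n)[:1]])
s=bot.read_state();print(s['time_s'],s['position'],s['force'])
```

```text
tray scene (array([ 0.52972523,  0.40480197, -1.41191444]), np.float64(0.17417460680007935))
tray side (array([ 0.5324475 ,  0.40287091, -1.40835973]), np.float64(0.32676130533218384))
mallet side (array([ 0.44862936, -0.28022294, -1.65864999]), np.float64(0.11829215288162231))
scene [(0.62, [0.575, 0.368, 0.041]), (0.54, [0.52, 0.391, 0.038]), (0.47, [0.545, 0.362, 0.039])] [[0.45, -0.344, 0.041], [0.747, 0.194, 0.05], [0.661, -0.178, 0.086]]
side [(0.65, [0.515, 0.406, 0.036]), (0.6, [0.538, 0.365, 0.041])] [[0.723, 0.32, 0.087], [0.736, 0.222, 0.061], [0.644, -0.174, 0.079]]
25.2167 [0.50134055 0.56635994 0.19570034] [ 0.80833959 -0.12172496 -0.15576816]
```

```bash
python3 -c "
from rig import bot;print(bot.hand_in())"
```

```text
the job is handed in; nothing more can be done
None
```

I handed the job in at about 25 s: mallet on the blue pad, tray with all three toggles within about 7 mm of the mat's centre, gate shut, dye and wax untouched; no verdict came back.

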